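# Start the inspection station from its desk key pods

### The arm

A 6-joint arm with a two-finger parallel gripper is mounted at the origin on a cart in front of the work surface, level with it; the furniture and walls round the work are solid. World frame = base frame: x ahead of the robot, y to its left, z up, the work surface at z = 0. Lengths are in mm, angles in rad, forces in N, time in s.
With the tool pointing down it reaches from about 250 to 800 mm from the base axis. Payload 3.9 kg.
Tool frame: the origin (TCP) lies at the very end of the fingers, on their centre line; the grasp point (between the pads) lies 19 mm behind it; z points along the fingers, y is the line along which they close (so a half turn about z gives the same grasp; the last joint's range is limited). The gripper opens to 85 mm and grips with 20 to 120 N. Pads are 22 mm wide; open, the fingers measure 114 mm over their backs; the gripper's body (76 mm by 85 mm) begins 54 mm behind the grasp point. The pads swing forward as they close: fully open they stand 13 mm farther back than shut.
Start: joints at [1.139, 0.26, -0.138, 1.173, 0, 1.571], TCP at [219.71, 476.805, 193.204] pointing down, gripper open.
Joint ranges: [-2.78, 2.78], [-0.83, 1.72], [-1.28, 1.37], [-1.9, 2.12], [-1.57, 1.48], [-3.14, 3.14]. Speed limits (rad/s): [2.57, 2.57, 3.14, 3.14, 3.14, 3.14].

### API

Orientations are given as [roll, pitch, yaw] about the fixed x, y, z axes, in that order (R = Rz(yaw) Ry(pitch) Rx(roll)).
In Python, from workcell import r gives the robot as it stands.
- The arm moves only by the shell command python3 -m inch 'ROWS' [FORCE]. ROWS is a JSON object of lists of equal length, an entry for each row: "grip": the opening, from 0 (shut) to 1 (fully open); "delta_pos": the shift along the tool's x, y, z in mm, a list of three; "yaw": the turn about the tool's z in degrees. A call has 1 to 8 rows; each row is the pose to reach, as a shift and turn from the pose commanded when the call began, along the tool's axes at that moment; what a row does not reach only later rows make up. A row lasts 1/8 s, in which the tool goes at most 62.5 mm and 10.7 degrees, less where a joint would pass 70% of its speed; a pose out of reach is approached as far as the arm can. A call with a gripper value outside its range is refused whole. The fingers move at their own pace and stop on an object; FORCE is the grip in N (left out, the last holds). Time passes only in rows, so rows that repeat a pose let the fingers close. It gives the time, the measured TCP pose, the force, the opening and the grip force at its end, in the units of the state.
- r.get_state(): the state, without advancing time (a new reading comes with each control period).
- r.get_image(name): name is "side" or "top"; returns (picture, depth): 400x640x3 uint8, blue, green, red; 400x640 float32, mm along the optical axis (not along the pixel's ray), 0 where there is no reading.
- r.calibration(name): a dict with "vfov" (degrees; the focal length in pixels is half the picture's height over the tangent of half this angle, whatever the lens; pixels are square), "cx", "cy" (the principal point, pixels), "D" ([k1, k2, p1, p2, k3] as OpenCV has them; the pictures are not rectified), "rvec" (rotation vector, rad) and "tvec" (3), from world to camera coordinates, as OpenCV has them. Camera axes: x right, y down, z forward; pixel columns grow to the right and rows downward; lengths in mm; the calibration is good to about 2 mm. A picture is of the moment at which its call begins. calibration takes no time and is no camera call.
- r.close_job(): hands the job in; it is judged then, once.
Trained networks look in the newest picture that a camera, given by its name, has taken for a name from the list of things; names that differ only in an ending like _2 or _b are one class to them, and where a whole thing is asked for, a point or a joint stands for the part that bears it (a point fixed in the world has none). Each returns a list of dicts, best first, with "score" (0 to 1); they miss things now and then, are a little off and sometimes report something else, mostly with a low value. They report only what shows in the picture. A call takes as long as a camera call. They do not tell look-alikes from the thing itself.
- r.masks_of(camera, thing): "region" (400x640 bool, what is visible of it) and "extent" ([left, top, right, bottom] in pixels, round what is visible of it).
The state is a dict: "time": time; "q": joint angles; "qvel": joint speeds; "effort": joint torques, N m; "eef_pos": TCP position; "eef_rot": TCP orientation; "wrist_force": force on the tool from outside, world axes, zero at the start; "moment": the same for the moment, N m; "finger_gap": finger opening in mm; "gripper_force": force on a finger pad.
Only numpy, scipy, OpenCV 4.12 (cv2) and the standard library are available. Lean on these libraries where they do the work, as an engineer would, in place of code of your own. Each camera call takes 0.05 s, during which the arm holds its last target. There are 200 camera calls.

### The job

Start the inspection station from its loose desk pods: with the fingertips lightly press the large round key (supply), then the square key (light), then the long bar key (camera), each well down so that it stays in. Leave the small round key alone, and press gently from above without shifting, lifting or tipping any pod or disturbing the small things standing among them.

Things in the scene. Friction and masses are not known exactly. Their poses are not given: they have to be found in the camera images.
- pod_large_round: Desk key pod, loose on the worktop: grey box 64 x 64 mm, 40 mm high, about 0.45 kg, on rubber feet, with a stub of a cable gland on its far (+x) side; one white key in the middle of its top, a flat round cap 42 mm across. Origin: centre of the underside; z up. All four pods are alike but for the key.
- key_large_round_top (a point): Centre of the top face of this pod's key (a flat round cap 42 mm across). The face is flat and level, 18 mm above the pod's top when the key is out (58 mm above the worktop), and the point goes down with the key.
- key_large_round (a joint): How far this key is pressed in, m: 0 = out, 0.010 = on its bottom stop; it counts as in from 0.005. About 3.5 N from above moves it; it has no return spring and stays where it is left. Its cap is soft and gives 1.5 mm before the key moves, up to 5 mm under 12 N, and springs back: pushing the top 9 to 13 mm down presses the key well in.
- pod_square: Desk key pod, loose on the worktop: grey box 64 x 64 mm, 40 mm high, about 0.45 kg, on rubber feet, with a stub of a cable gland on its far (+x) side; one white key in the middle of its top, a square cap 28 x 28 mm. Origin: centre of the underside; z up. All four pods are alike but for the key.
- key_square_top (a point): Centre of the top face of this pod's key (a square cap 28 x 28 mm). The face is flat and level, 18 mm above the pod's top when the key is out (58 mm above the worktop), and the point goes down with the key.
- key_square (a joint): How far this key is pressed in, m: 0 = out, 0.010 = on its bottom stop; it counts as in from 0.005. About 3.5 N from above moves it; it has no return spring and stays where it is left. Its cap is soft and gives 1.5 mm before the key moves, up to 5 mm under 12 N, and springs back: pushing the top 9 to 13 mm down presses the key well in.
- pod_bar: Desk key pod, loose on the worktop: grey box 64 x 64 mm, 40 mm high, about 0.45 kg, on rubber feet, with a stub of a cable gland on its far (+x) side; one white key in the middle of its top, a long narrow cap, 16 mm along the pod's x and 48 mm along its y. Origin: centre of the underside; z up. All four pods are alike but for the key.
- key_bar_top (a point): Centre of the top face of this pod's key (a long narrow cap, 16 mm along the pod's x and 48 mm along its y). The face is flat and level, 18 mm above the pod's top when the key is out (58 mm above the worktop), and the point goes down with the key.
- key_bar (a joint): How far this key is pressed in, m: 0 = out, 0.010 = on its bottom stop; it counts as in from 0.005. About 3.5 N from above moves it; it has no return spring and stays where it is left. Its cap is soft and gives 1.5 mm before the key moves, up to 5 mm under 12 N, and springs back: pushing the top 9 to 13 mm down presses the key well in.
- pod_small_round: Desk key pod, loose on the worktop: grey box 64 x 64 mm, 40 mm high, about 0.45 kg, on rubber feet, with a stub of a cable gland on its far (+x) side; one white key in the middle of its top, a small round cap 18 mm across. Origin: centre of the underside; z up. All four pods are alike but for the key.
- key_small_round_top (a point): Centre of the top face of this pod's key (a small round cap 18 mm across). The face is flat and level, 18 mm above the pod's top when the key is out (58 mm above the worktop), and the point goes down with the key.
- key_small_round (a joint): How far this key is pressed in, m: 0 = out, 0.010 = on its bottom stop; it counts as in from 0.005. About 3.5 N from above moves it; it has no return spring and stays where it is left. Its cap is soft and gives 1.5 mm before the key moves, up to 5 mm under 12 N, and springs back: pushing the top 9 to 13 mm down presses the key well in.
- objective_can: White screw can with black cap, 39 mm across, 67 mm high, loose bystander. Origin: centre of the underside.
- specimen_pot: White plastic pot with screw lid, 47 mm across, 43 mm high, loose bystander. Origin: centre of the underside.
- vial: Small glass vial with white cap, 22 mm across, 47 mm high, loose bystander. Origin: centre of the underside.
- mount: Low black resin cylinder (specimen mount), 30 mm across, 18 mm high, loose bystander. Origin: centre of the underside.
Not all that is in view belongs to the job. Leave any red look-alike of the pod_square alone.

How it is judged (in metres and radians):
On the way, in this order (a step that is already met when the one before it is completed fails the run):
1. the large round key is pressed in (value of joint key_large_round above 0.005 m), for 0.1 s.
2. the square key is pressed in (value of joint key_square above 0.005 m), for 0.1 s.
3. the long bar key is pressed in (value of joint key_bar above 0.005 m), for 0.1 s.
At the end, for the whole second after the job is handed in: The large round, square and long bar keys are each at least 5 mm in, the small round key is less than 3 mm in, and all pods stand upright, at rest and, like the four bystanders, within 15 mm of where they started (value of joint each of key_large_round, key_square, key_bar above 0.005 m and value of joint key_small_round below 0.003 m and distance of each of pod_large_round, pod_square, pod_bar, pod_small_round, objective_can, specimen_pot, vial, mount from where it was at the start of the episode below 0.015 m and angle between each of pod_large_round, pod_square, pod_bar, pod_small_round's own z axis and vertical below 0.12 rad and linear speed of each of pod_large_round, pod_square, pod_bar, pod_small_round below 0.02 m/s); the robot touches nothing.
It fails at once if a key is pressed before the one that comes ahead of it is in ((value of joint key_square above 0.003 m and value of joint key_large_round below 0.005 m) or (value of joint key_bar above 0.003 m and value of joint key_square below 0.005 m)).
It fails at once if the small round key is pressed (value of joint key_small_round above 0.003 m).
It fails at once if a pod or its key is pressed hard, with more than 25 N (contact force between any of the fingers, the arm and pod_large_round above 25 N or contact force between any of the fingers, the arm and pod_square above 25 N or contact force between any of the fingers, the arm and pod_bar above 25 N or contact force between any of the fingers, the arm and pod_small_round above 25 N).
It fails at once if a pod is slid more than 15 mm, lifted or tipped (distance of any of pod_large_round, pod_square, pod_bar, pod_small_round from where it was at the start of the episode above 0.015 m or height (world z) of any of pod_large_round, pod_square, pod_bar, pod_small_round above 0.008 m or angle between any of pod_large_round, pod_square, pod_bar, pod_small_round's own z axis and vertical above 0.12 rad).
It fails at once if a bystander is moved more than 15 mm or tipped (distance of any of objective_can, specimen_pot, vial, mount from where it was at the start of the episode above 0.015 m or angle between any of objective_can, specimen_pot, vial, mount's own z axis and vertical above 0.3 rad).
It also fails if it takes over 45 s, if anything falls off the work surface, if the arm or the gripper's body presses on something with over 40 N, if the wrist force passes 120 N, or if a joint passes its speed limit or range.

## Working session

There is one attempt and no reset: what is moved stays moved. The work goes in short steps, Python scripts to look and compute and a shell command to move; the robot and the scene stay as the last step left them, time stands still between calls to the robot, and variables do not carry over. Pictures are saved under pics/ and viewed, at most 10 in all, crops included, and the job is handed in when it is done.

```bash
mkdir -p pics; python3 - <<'E'
from workcell import r
import cv2
for n in("top","side"):
    p,d=r.get_image(n); cv2.imwrite(f"pics/{n}0.png",p)
    c=r.calibration(n); print(n,c)
s=r.get_state(); print(s['time'],s['eef_pos'],s['eef_rot'],s['finger_gap'])
E
```

```text
top {'vfov': 57.873534999546806, 'cx': 319.7953332328846, 'cy': 200.64290679791569, 'D': array([-0.07423535,  0.        ,  0.        ,  0.        ,  0.        ]), 'rvec': array([ 2.15659065, -2.12523169,  0.20240283]), 'tvec': array([ 88.8505175 , 602.87687862, 867.88080977])}
side {'vfov': 45.70110577473388, 'cx': 319.15897898896844, 'cy': 198.48009817832653, 'D': array([0.04356663, 0.        , 0.        , 0.        , 0.        ]), 'rvec': array([ 2.05539598, -0.19934992,  0.0835241 ]), 'tvec': array([-562.91424325,  184.04130986,  852.36690265])}
0.1 [219.42080982 476.19775126 192.44687463] [-3.13982362e+00  8.80333337e-07  2.70982758e+00] 85.13387599299338
```

View pics/top0.png

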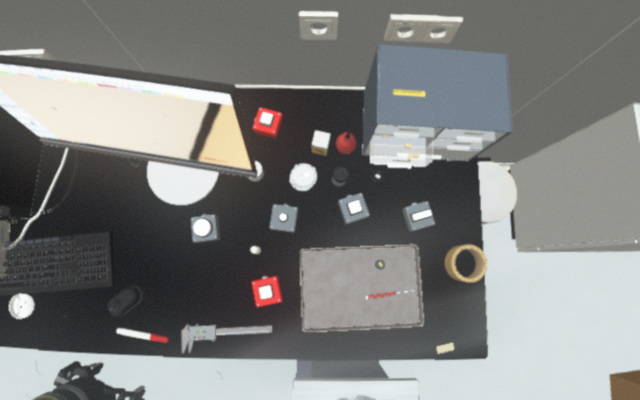

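View pics/side0.png

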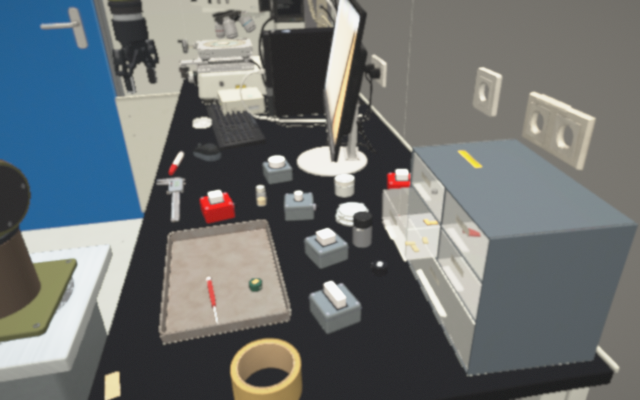

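The top view shows the grey pods: large round at (203,228), small round (283,217), square (354,207) and bar (420,215). Only the red pods at (267,121) and (266,291) could be mistaken for the square one, so I choose the grey pod at (354,207). In the side view the same pods are at (277,165), (298,200), (326,240) and (334,297), which agrees. The gripper is at top (80,385), away from the pods.

```bash
cat > h.py <<'E'
from workcell import r
import cv2,numpy as np
def cam(n):
    c=r.calibration(n); f=200/np.tan(np.radians(c['vfov']/2))
    K=np.array([[f,0,c['cx']],[0,f,c['cy']],[0,0,1]]); R=cv2.Rodrigues(c['rvec'])[0]
    return K,c['D'],R,c['tvec']
def norm(n,px):
    K,D,R,t=cam(n); return cv2.undistortPoints(np.array([[px]],float),K,D)[0,0]
def at_z(n,px,z):
    K,D,R,t=cam(n); d=R.T@np.append(norm(n,px),1); o=-R.T@t
    return o+d*(z-o[2])/d[2]
def tri(a,b):
    P=[np.c_[cam(n)[2],cam(n)[3]] for n in("top","side")]
    X=cv2.triangulatePoints(P[0],P[1],norm("top",a),norm("side",b))[:,0]; return X[:3]/X[3]
def white(n,img,near,thr=200,w=22):
    u,v=near; s=img[v-w:v+w,u-w:u+w].min(2)>thr
    k,l,st,ce=cv2.connectedComponentsWithStats(s.astype(np.uint8))
    i=1+np.argmin([np.hypot(*(c-w))-0.05*a[4] for c,a in zip(ce[1:],st[1:])])
    return ce[i]+[u-w,v-w],st[i][4],l==i
E
python3 - <<'E'
from h import *
im={n:r.get_image(n) for n in("top","side")}
T=im["top"][0];S=im["side"][0]
for k,a,b in[("large",(203,228),(277,161)),("square",(354,207),(326,236)),("bar",(421,215),(335,294)),("small",(283,217),(298,196))]:
    ca,na,ma=white("top",T,a); cb,nb,_=white("side",S,b)
    X=at_z("top",ca,58); 
    d=im["top"][1][int(ca[1]),int(ca[0])]; K,D,R,t=cam("top"); Y=R.T@(np.append(norm("top",ca),1)*d-t)
    ds=im["side"][1][int(cb[1]),int(cb[0])]; K,D,R,t=cam("side"); Z=R.T@(np.append(norm("side",cb),1)*ds-t)
    print(k,ca.round(1),na,cb.round(1),nb,"z58",X.round(1),"tri",tri(ca,cb).round(1),"topdepth",Y.round(1),"sidedepth",Z.round(1))
for k,a,z in[("can",(340,176),67),("pot",(303,177),43),("vial",(256,250),47),("mount?",(378,176),18)]: print(k,at_z("top",a,z).round())
for t in("objective_can","specimen_pot","vial","mount"):
    for m in r.masks_of("top",t)[:2]: print(t,round(m["score"],2),m["extent"])
c=cv2.resize(T[160:270,180:450],None,fx=2.9,fy=2.9,interpolation=cv2.INTER_CUBIC); cv2.imwrite("pics/crop1.png",c)
E
```

```text
large [201.2 226.9] 224 [275.9 160.3] 124 z58 [529.  392.5  58. ] tri [529.3 394.2  52.3] topdepth [528.9 392.2  58.7] sidedepth [528.  379.4  58.7]
square [354.7 206.2] 128 [325.6 233.9] 146 z58 [587.5   9.7  58. ] tri [587.9   9.4  55.4] topdepth [587.6   9.7  57.8] sidedepth [587.6   7.6  56.6]
bar [421.7 214.4] 117 [334.7 291.2] 238 z58 [ 569.  -160.6   58. ] tri [ 569.7 -161.6   55. ] topdepth [ 569.2 -161.    56.9] sidedepth [ 569.6 -163.2   56.3]
small [282.8 216.6] 37 [297.8 193.9] 41 z58 [558.3 189.5  58. ] tri [558.7 189.9  53.9] topdepth [558.3 189.5  58.5] sidedepth [558.4 187.5  55.2]
can [663.  48.  67.]
pot [664. 142.  43.]
vial [475. 255.  47.]
mount? [677. -58.  18.]
objective_can 0.5 [331.0, 164.7, 350.2, 183.7]
vial 0.62 [247.7, 244.9, 262.1, 252.7]
```

View pics/crop1.png

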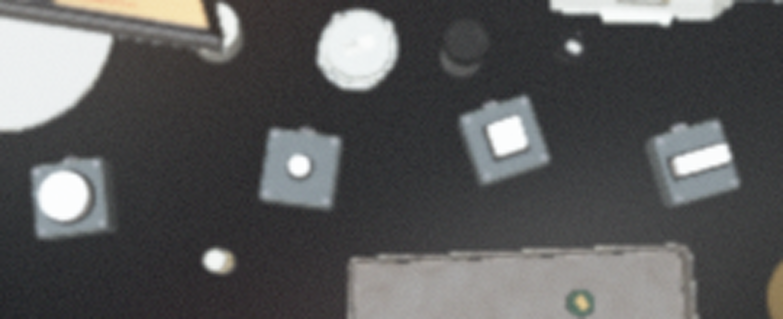

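The crop confirms the choice: the grey pods carry the large round, small round, square and bar caps from left to right, and the red ones are outside it. I still need the clearance to the monitor and the shift to the first key in tool axes.

```bash
cat > go.py <<'E'
import sys; from h import *
from scipy.spatial.transform import Rotation as Ro
def rep(*xyz):
    s=r.get_state(); R=Ro.from_euler('xyz',s['eef_rot']).as_matrix()
    print("t",s['time'],"pos",np.round(s['eef_pos'],1),"gap",round(s['finger_gap'],1),"F",np.round(s['wrist_force'],1),"q6",round(s['q'][5],2),"delta",np.round(R.T@(np.array(xyz)-s['eef_pos']),1))
if len(sys.argv)==4: rep(*map(float,sys.argv[1:]))
E
python3 - <<'E'
from go import *
K,D,R,t=cam("top"); p,d=r.get_image("top")
v,u=np.mgrid[:400:2,:640:2]; u=u.ravel();v=v.ravel();dd=d[v,u]
n=cv2.undistortPoints(np.c_[u,v].astype(float)[:,None],K,D)[:,0]
W=(np.c_[n,np.ones(len(n))]*dd[:,None]-t)@R
W=W[dd>0]
for c in((529,392.5),(587.5,9.5),(569,-161)):
    q=W[(W[:,2]>75)&(W[:,2]<400)&(np.hypot(W[:,0]-c[0],W[:,1]-c[1])<160)]
    o=np.argsort(np.hypot(*(q[:,:2]-c).T))[:4]; print(c,q[o].round())
m=W[(W[:,2]>75)&(W[:,0]>450)&(W[:,1]>200)]; print(m.min(0).round(),m[np.argmin(m[:,0])].round())
rep(529,392.5,192)
E
```

```text
(529, 392.5) [[664. 367. 101.]
 [664. 362. 103.]
 [663. 356. 105.]
 [668. 380. 106.]]
(587.5, 9.5) [[690. -22. 139.]
 [690. -24. 157.]
 [689. -26. 142.]
 [691. -23. 102.]]
(569, -161) [[ 686. -158.  148.]
 [ 686. -153.  131.]
 [ 686. -159.  130.]
 [ 685. -148.  148.]]
[457. 200.  75.] [457. 898.  87.]
t 0.45 pos [219.7 476.7 193.1] gap 85.1 F [ 0.1  0.5 -0. ] q6 1.57 delta [-316.2   52.9    1.1]
```

```bash
python3 -m inch '{"grip":[0,0,0,0,0,0,0,0],"delta_pos":[[-40,7,0],[-80,13,0],[-130,22,0],[-180,30,0],[-230,38,0],[-280,47,0],[-316,53,0],[-316,53,0]],"yaw":[0,0,0,0,0,0,0,0]}' 20; python3 go.py 529 392.5 75
```

```text
time: 1.45
eef_pos: [531.4, 391.6, 192.3]
eef_rot: [-3.141, 0.0, 2.706]
wrist_force: [-1.5, -0.4, 0.8]
finger_gap: -0.1
gripper_force: 0.0
t 1.45 pos [531.4 391.6 192.3] gap -0.1 F [-1.5 -0.4  0.8] q6 1.07 delta [ 2.600e+00 -1.000e-01  1.173e+02]
```

```bash
python3 -m inch '{"grip":[0,0,0,0,0,0],"delta_pos":[[2,0,30],[2,0,60],[2,0,90],[2,0,117],[2,0,117],[2,0,117]],"yaw":[0,0,0,0,0,0]}'; python3 go.py 529 392.5 58
python3 - <<'E'
from h import *
T=r.get_image("top")[0];S=r.get_image("side")[0]
a=cv2.resize(T[180:280,140:260],(480,400));b=cv2.resize(S[110:200,225:325],(320,288))
o=np.zeros((400,800,3),np.uint8);o[:,:480]=a;o[:288,480:]=b;cv2.imwrite("pics/p1.png",o)
E
```

```text
time: 2.2
eef_pos: [527.0, 394.3, 77.4]
eef_rot: [3.14, 0.0, 2.711]
wrist_force: [0.5, 0.5, 0.7]
finger_gap: 0.1
gripper_force: 0.0
t 2.2 pos [527.  394.3  77.4] gap 0.1 F [0.5 0.5 0.7] q6 1.07 delta [-2.6 -0.8 19.4]
```

View pics/p1.png

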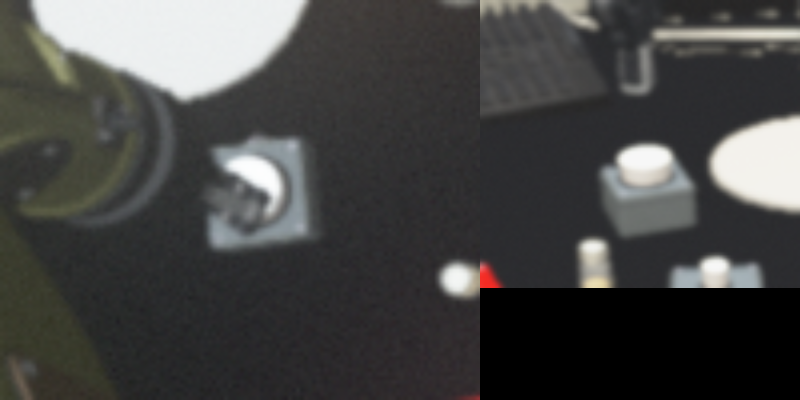

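The fingertips show in the top crop near (199,231), beside the key centre. In the side crop their tip is near (273,138), seemingly well above or behind the key. I'll compare that with the projected TCP.

```bash
python3 - <<'E'
from h import *
p=r.get_state()['eef_pos']; print(p)
for n in("top","side"):
    K,D,R,t=cam(n)
    for z in(0,40,-20): print(n,z,cv2.projectPoints(np.array([p+[0,0,z],[529,392.5,58]]),R,t,K,D)[0][:,0].round(1).tolist())
I=r.get_image("side"); S=I[0]; d=I[1]; print(d[125:168:3,274].round())
cv2.imwrite("pics/p2.png",cv2.resize(S[60:190,200:350],(750,650))[:600])
E
```

```text
[527.82596809 394.521705    78.04209583]
top 0 [[197.8, 226.6], [201.2, 226.9]]
top 40 [[192.5, 224.9], [201.2, 226.9]]
top -20 [[200.3, 227.4], [201.2, 226.9]]
side 0 [[274.7, 151.2], [275.8, 158.5]]
side 40 [[273.6, 136.6], [275.8, 158.5]]
side -20 [[275.3, 158.3], [275.8, 158.5]]
[1182. 1191. 1193. 1196. 1208. 1524. 1503. 1475. 1458. 1432. 1411. 1250.
 1231. 1227. 1231.]
```

View pics/p2.png

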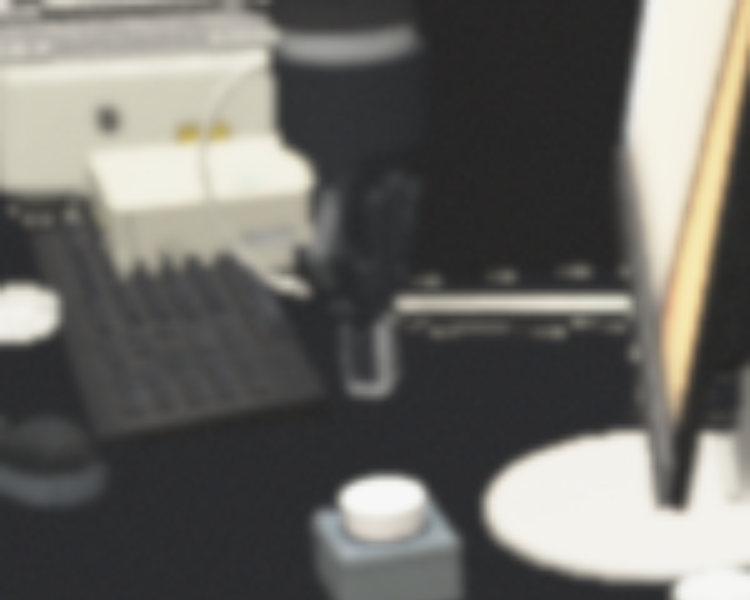

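```bash
python3 - <<'E'
from h import *
s=r.get_state();print(s['eef_pos'],s['q'])
for n,(u0,u1,v0,v1) in(("side",(262,286,110,150)),("top",(180,215,215,245))):
    K,D,R,t=cam(n);d=r.get_image(n)[1]
    v,u=np.mgrid[v0:v1,u0:u1];u=u.ravel();v=v.ravel();dd=d[v,u]
    nn=cv2.undistortPoints(np.c_[u,v].astype(float)[:,None],K,D)[:,0]
    W=((np.c_[nn,np.ones(len(nn))]*dd[:,None]-t)@R)[dd>0]
    W=W[(np.abs(W[:,0]-528)<80)&(np.abs(W[:,1]-393)<80)&(W[:,2]>64)]
    for z in range(60,240,12):
        q=W[(W[:,2]>=z)&(W[:,2]<z+12)]
        if len(q):print(n,z,len(q),q.mean(0).round(),q.min(0).round(),q.max(0).round())
E
```

```text
[527.89759225 394.42392451  77.96788573] [6.41649505e-01 5.46970640e-01 1.00940573e-02 1.03095631e+00
 5.78570938e-05 1.07321793e+00]
side 108 16 [529. 389. 118.] [518. 383. 115.] [542. 395. 120.]
side 120 36 [531. 385. 127.] [518. 378. 120.] [543. 397. 131.]
side 132 44 [529. 384. 138.] [517. 376. 132.] [542. 396. 143.]
side 144 45 [530. 384. 150.] [518. 372. 144.] [544. 396. 156.]
side 156 53 [530. 377. 164.] [507. 356. 156.] [552. 416. 168.]
side 168 70 [529. 377. 173.] [503. 352. 168.] [556. 425. 180.]
side 180 79 [526. 365. 186.] [501. 339. 180.] [552. 399. 192.]
side 192 50 [516. 347. 197.] [501. 332. 192.] [540. 375. 204.]
side 204 17 [510. 336. 206.] [502. 331. 204.] [518. 342. 208.]
top 120 1 [533. 385. 130.] [533. 385. 130.] [533. 385. 130.]
top 132 2 [534. 385. 136.] [532. 384. 132.] [535. 385. 139.]
top 156 2 [519. 377. 164.] [505. 375. 160.] [532. 378. 168.]
top 168 12 [525. 369. 173.] [507. 364. 168.] [532. 375. 180.]
top 180 22 [521. 365. 185.] [504. 346. 180.] [538. 386. 191.]
top 192 26 [510. 353. 201.] [499. 335. 193.] [535. 385. 204.]
top 204 93 [505. 345. 209.] [492. 334. 204.] [537. 368. 215.]
top 216 35 [511. 356. 222.] [503. 350. 216.] [526. 364. 227.]
top 228 31 [512. 359. 233.] [502. 353. 228.] [523. 365. 239.]
```

Both depth maps put the visible fingertip near z = 117, while the TCP reads 78. I'll go down to just above the key and look again before making contact.

```bash
python3 -m inch '{"grip":[0,0,0,0,0],"delta_pos":[[-1,-1,4],[-1,-1,8],[-1,-1,12],[-1,-1,14],[-1,-1,14]],"yaw":[0,0,0,0,0]}'
python3 - <<'E'
from h import *
s=r.get_state();print(s['eef_pos'],s['wrist_force'])
p,d=r.get_image("side"); T,dt=r.get_image("top")
o=np.zeros((600,800,3),np.uint8)
o[:,:400]=cv2.resize(p[115:175,255:295],(400,600)); o[:400,400:]=cv2.resize(T[207:247,182:222],(400,400))
cv2.imwrite("pics/p3.png",o); print(d[120:168:2,270:280:3].astype(int).tolist()); print(cv2.minMaxLoc(p[140:155,270:278].min(2))[:2])
E
```

```text
time: 3.08
eef_pos: [527.4, 392.1, 61.9]
eef_rot: [-3.141, -0.0, 2.71]
wrist_force: [0.2, 0.3, -0.4]
finger_gap: 0.2
gripper_force: 0.0
[527.36956455 392.08075593  61.85099517] [ 0.21572665  0.32215066 -0.39606271]
[[1137, 1169, 1171, 1192], [1136, 1174, 1173, 1199], [1145, 1162, 1179, 1202], [1153, 1161, 1184, 1202], [1171, 1163, 1181, 1200], [1175, 1166, 1185, 1603], [1193, 1191, 1202, 1210], [1198, 1202, 1203, 1212], [1200, 1196, 1200, 1212], [1202, 1204, 1206, 1218], [1210, 1210, 1207, 1216], [1214, 1204, 1210, 1215], [1487, 1216, 1217, 1491], [1478, 1474, 1472, 1472], [1462, 1461, 1460, 1460], [1447, 1448, 1452, 1450], [1437, 1433, 1430, 1428], [1420, 1420, 1422, 1416], [1408, 1412, 1259, 1254], [1249, 1243, 1243, 1242], [1234, 1236, 1240, 1235], [1232, 1225, 1223, 1226], [1239, 1229, 1226, 1229], [1241, 1233, 1229, 1232]]
(42.0, 134.0)
```

View pics/p3.png

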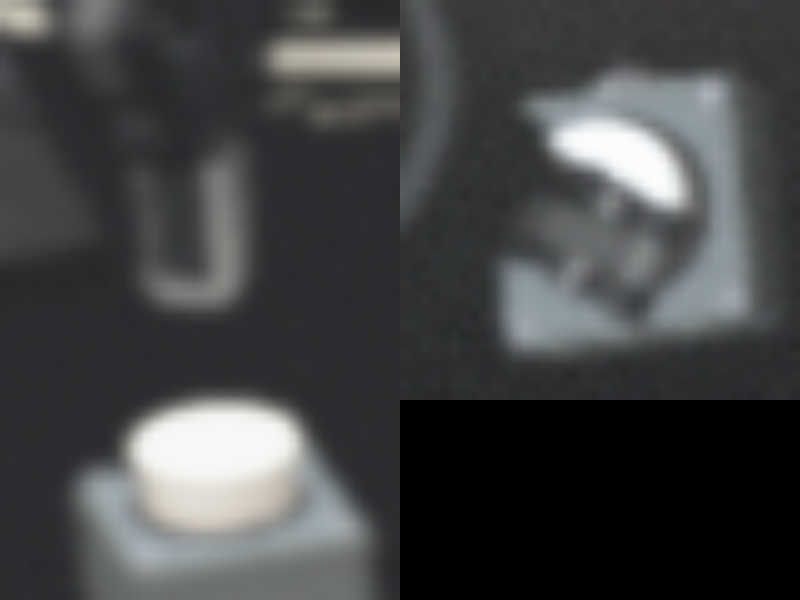

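The visible fingertip is at side (274.5,145), clearly above the cap at (275,160). The grey blob in the top view is the gripper's knuckle, which the cloud places at z ≈ 200. So the real tip seems to be about 37 mm above the reported TCP. I'll check this with small steps and the force reading. If the TCP were right, these steps would only start pressing the correct key.

```bash
python3 -m inch '{"grip":[0,0,0,0,0,0],"delta_pos":[[0,0,2],[0,0,4],[0,0,6],[0,0,8],[0,0,9],[0,0,9]],"yaw":[0,0,0,0,0,0]}'
python3 - <<'E'
from h import *
p,d=r.get_image("side"); print(r.get_state()['wrist_force'],d[136:170:1,274].astype(int).tolist())
E
```

```text
time: 3.92
eef_pos: [527.5, 392.1, 53.1]
eef_rot: [-3.141, -0.0, 2.71]
wrist_force: [0.2, 0.2, -0.5]
finger_gap: 0.1
gripper_force: 0.0
[-0.49922268 -0.09019212 -0.2330501 ] [1195, 1198, 1198, 1200, 1202, 1205, 1207, 1213, 1214, 1209, 1213, 1217, 1461, 1451, 1453, 1437, 1430, 1425, 1421, 1415, 1405, 1252, 1247, 1242, 1233, 1229, 1225, 1226, 1228, 1226, 1230, 1231, 1236, 1229]
```

There is no contact at a reported TCP height of 53, so the offset is real. The tip should touch at a reported z of about 22.

```bash
python3 -m inch '{"grip":[0,0,0,0,0,0,0],"delta_pos":[[-1,0,5],[-1,0,10],[-1,0,14],[-1,0,18],[-1,0,20],[-1,0,20],[-1,0,20]],"yaw":[0,0,0,0,0,0,0]}'
python3 - <<'E'
from h import *
p,d=r.get_image("side"); print(r.get_state()['wrist_force'],d[144:170:1,274].astype(int).tolist())
o=cv2.resize(p[115:175,245:305],(600,600)); cv2.imwrite("pics/p4.png",o)
E
```

```text
time: 4.85
eef_pos: [528.6, 391.9, 33.3]
eef_rot: [3.141, 0.0, 2.71]
wrist_force: [0.1, -0.2, -0.0]
finger_gap: -0.2
gripper_force: 0.0
[ 0.31439982 -0.23524596  0.21541248] [1216, 1214, 1211, 1211, 1214, 1216, 1220, 1220, 1219, 1221, 1232, 1410, 1407, 1249, 1247, 1241, 1234, 1227, 1224, 1227, 1230, 1226, 1231, 1235, 1234, 1225]
```

View pics/p4.png

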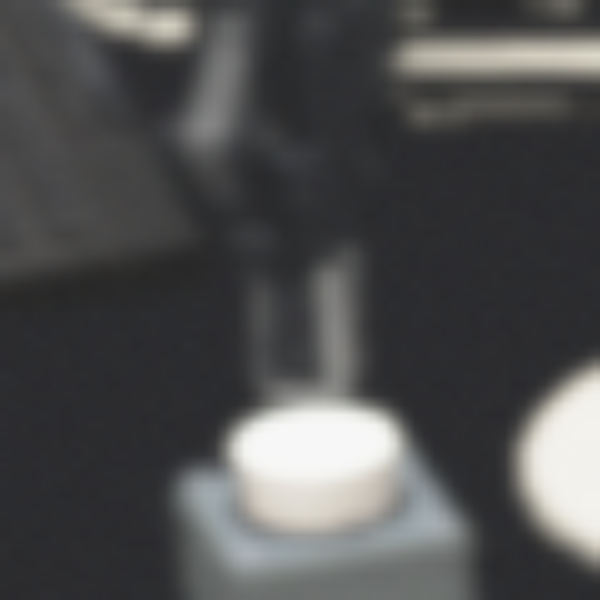

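The tip at (276,154.5) is centred over the cap at (276.6,159) and still a little above it.

```bash
python3 -m inch '{"grip":[0,0,0,0,0,0],"delta_pos":[[0,0,2],[0,0,4],[0,0,6],[0,0,8],[0,0,8],[0,0,8]],"yaw":[0,0,0,0,0,0]}'
```

```text
time: 5.65
eef_pos: [528.5, 391.8, 25.2]
eef_rot: [3.142, 0.0, 2.71]
wrist_force: [0.2, 0.5, -0.6]
finger_gap: 0.1
gripper_force: 0.0
```

```bash
python3 -m inch '{"grip":[0,0,0],"delta_pos":[[0,0,2],[0,0,2],[0,0,2]],"yaw":[0,0,0]}'
```

```text
time: 6.02
eef_pos: [528.4, 391.8, 23.2]
eef_rot: [-3.142, -0.0, 2.71]
wrist_force: [0.7, 0.2, 0.4]
finger_gap: -0.1
gripper_force: 0.0
```

```bash
python3 -m inch '{"grip":[0,0,0],"delta_pos":[[0,0,2],[0,0,2],[0,0,2]],"yaw":[0,0,0]}'
```

```text
time: 6.4
eef_pos: [528.4, 391.8, 21.2]
eef_rot: [-3.141, -0.0, 2.71]
wrist_force: [-0.5, -0.1, 0.3]
finger_gap: 0.3
gripper_force: 0.0
```

```bash
python3 -m inch '{"grip":[0,0,0],"delta_pos":[[0,0,2],[0,0,2],[0,0,2]],"yaw":[0,0,0]}'; python3 -c "
from h import *
p,d=r.get_image('side'); print(d[146:164,270:282:3].astype(int).tolist())
cv2.imwrite('pics/p5.png',cv2.resize(p[125:175,250:300],(600,600)))"
```

```text
time: 6.78
eef_pos: [528.7, 391.9, 19.4]
eef_rot: [3.141, 0.0, 2.71]
wrist_force: [0.1, 0.4, 1.5]
finger_gap: -0.2
gripper_force: 0.6
[[1195, 1191, 1193, 1219], [1472, 1209, 1192, 1219], [1459, 1217, 1212, 1214], [1455, 1216, 1211, 1219], [1447, 1217, 1216, 1221], [1439, 1222, 1217, 1220], [0, 1222, 1212, 1224], [1430, 1219, 1220, 1222], [1420, 1224, 1217, 1226], [1415, 1220, 1221, 1222], [1401, 1226, 1218, 1232], [1398, 1225, 1221, 1233], [1248, 1228, 1227, 1229], [1244, 1235, 1234, 1231], [1237, 1229, 1237, 1237], [1229, 1231, 1225, 1228], [1231, 1228, 1225, 1226], [1234, 1224, 1223, 1231]]
```

View pics/p5.png

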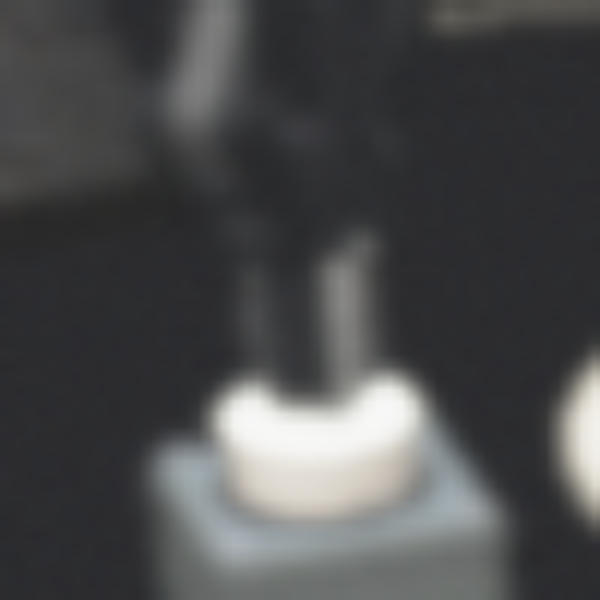

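The fingertips now rest on the middle of the large round cap at (275,158) with 1.5 N, so the top is at reported z ≈ 20. I'll press about 11 mm in all, slowly.

```bash
python3 -m inch '{"grip":[0,0,0,0,0,0],"delta_pos":[[0,0,1.5],[0,0,3],[0,0,4.5],[0,0,6],[0,0,7],[0,0,7]],"yaw":[0,0,0,0,0,0]}'
```

```text
time: 7.58
eef_pos: [528.6, 391.9, 12.1]
eef_rot: [3.141, 0.0, 2.71]
wrist_force: [0.6, 0.8, 2.7]
finger_gap: -0.2
gripper_force: 1.4
```

```bash
python3 -m inch '{"grip":[0,0,0,0],"delta_pos":[[0,0,1.5],[0,0,3],[0,0,4],[0,0,4]],"yaw":[0,0,0,0]}'
```

```text
time: 8.07
eef_pos: [528.7, 391.9, 8.3]
eef_rot: [3.141, 0.0, 2.71]
wrist_force: [1.5, 1.4, 3.9]
finger_gap: 0.0
gripper_force: 2.0
```

The large round key is about 10 mm in at 3.9 N. Now I'll lift.

```bash
python3 -m inch '{"grip":[0,0,0,0,0],"delta_pos":[[0,0,-8],[0,0,-40],[0,0,-80],[0,0,-100],[0,0,-100]],"yaw":[0,0,0,0,0]}'; python3 go.py 587.5 9.5 108
```

```text
time: 8.7
eef_pos: [529.1, 392.2, 109.9]
eef_rot: [3.139, 0.001, 2.71]
wrist_force: [-0.3, 0.1, 0.6]
finger_gap: 0.1
gripper_force: 0.0
t 8.7 pos [529.1 392.2 109.9] gap 0.1 F [-0.3  0.1  0.6] q6 1.07 delta [-213.2 -323.2    1.4]
```

```bash
python3 -m inch '{"grip":[0,0,0,0,0,0,0,0],"delta_pos":[[-25,-38,0],[-60,-90,0],[-95,-144,0],[-130,-197,0],[-165,-250,0],[-195,-296,0],[-213,-323,0],[-213,-323,0]],"yaw":[0,0,0,0,0,0,0,0]}'; python3 -m inch '{"grip":[0],"delta_pos":[[0,0,0]],"yaw":[0]}';  python3 go.py 587.5 9.5 30; python3 -c "
from h import *
c,n,_=white('top',r.get_image('top')[0],(201,228)); print(c,n)"
```

```text
time: 9.7
eef_pos: [585.4, 6.9, 106.4]
eef_rot: [-3.14, -0.003, 2.706]
wrist_force: [0.6, 0.3, 0.4]
finger_gap: -0.1
gripper_force: 0.0
time: 9.82
eef_pos: [585.5, 9.8, 107.0]
eef_rot: [-3.141, -0.003, 2.71]
wrist_force: [0.2, 0.8, -0.3]
finger_gap: 0.2
gripper_force: 0.0
t 9.825 pos [585.5   9.8 107. ] gap 0.2 F [ 0.2  0.8 -0.3] q6 0.45 delta [-2.1  0.6 77. ]
[202.51658768 227.46445498] 211
```

The large cap's shift in the top view (+1.3 px) fits a cap 10 mm lower on a pod that has not moved.

```bash
python3 -m inch '{"grip":[0,0,0,0,0,0],"delta_pos":[[-1,0,20],[-1,0,45],[-1,0,65],[-1,0,77],[-1,0,77],[-1,0,77]],"yaw":[0,0,0,0,0,0]}'; python3 go.py 587.5 9.5 19; python3 -c "
from h import *
p,d=r.get_image('side'); t,_=r.get_image('top')
cv2.imwrite('pics/p6.png',np.hstack([cv2.resize(p[205:265,296:356],(400,400)),cv2.resize(t[180:230,330:380],(400,400))]))"
```

```text
time: 10.62
eef_pos: [588.3, 9.3, 31.9]
eef_rot: [3.141, 0.001, 2.71]
wrist_force: [0.5, -1.7, 0.0]
finger_gap: 0.1
gripper_force: 0.0
t 10.625 pos [588.3   9.3  31.9] gap 0.1 F [ 0.5 -1.7  0. ] q6 0.45 delta [ 0.8 -0.1 12.9]
```

View pics/p6.png

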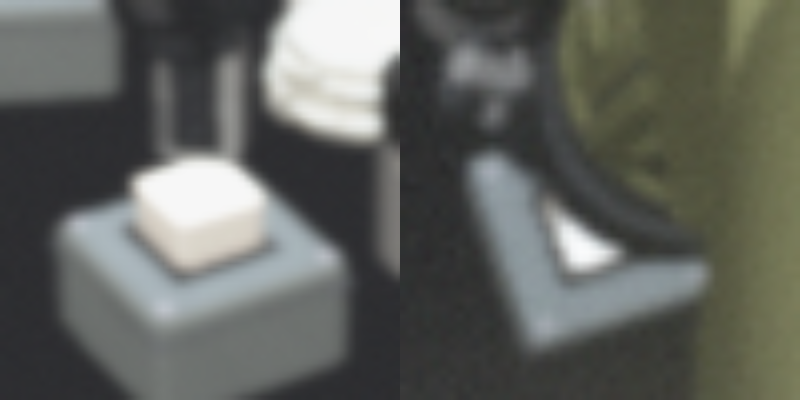

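The fingertip at side (326,229) is centred over the square cap at (326,234), just above it. In the top view the wrist hides most of the cap.

```bash
python3 -m inch '{"grip":[0,0,0,0,0,0],"delta_pos":[[0,0,3],[0,0,6],[0,0,9],[0,0,12],[0,0,13],[0,0,13]],"yaw":[0,0,0,0,0,0]}'
```

```text
time: 11.48
eef_pos: [587.6, 8.8, 18.4]
eef_rot: [-3.141, -0.0, 2.71]
wrist_force: [-1.1, -0.6, 3.1]
finger_gap: -0.0
gripper_force: 1.3
```

```bash
python3 -m inch '{"grip":[0,0,0,0,0,0],"delta_pos":[[0,0,1.5],[0,0,3],[0,0,4.5],[0,0,6],[0,0,7],[0,0,7]],"yaw":[0,0,0,0,0,0]}'
```

```text
time: 12.22
eef_pos: [587.6, 8.8, 11.1]
eef_rot: [-3.141, -0.0, 2.71]
wrist_force: [-0.2, -0.3, 3.0]
finger_gap: -0.1
gripper_force: 1.3
```

```bash
python3 -m inch '{"grip":[0,0,0,0],"delta_pos":[[0,0,1.5],[0,0,3],[0,0,3.5],[0,0,3.5]],"yaw":[0,0,0,0]}'
```

```text
time: 12.72
eef_pos: [587.6, 8.8, 7.9]
eef_rot: [-3.142, 0.0, 2.71]
wrist_force: [-2.2, -0.1, 4.8]
finger_gap: 0.1
gripper_force: 2.5
```

The square key is in, so I'll lift and go to the bar.

```bash
python3 -m inch '{"grip":[0,0,0,0,0],"delta_pos":[[0,0,-8],[0,0,-40],[0,0,-80],[0,0,-100],[0,0,-100]],"yaw":[0,0,0,0,0]}'; python3 go.py 569 -161 107
```

```text
time: 13.35
eef_pos: [589.6, 9.1, 109.6]
eef_rot: [3.139, 0.004, 2.71]
wrist_force: [0.8, 0.1, 0.2]
finger_gap: -0.3
gripper_force: 0.0
t 13.35 pos [589.6   9.1 109.6] gap -0.3 F [0.8 0.1 0.2] q6 0.45 delta [ -52.4 -163.1    2.5]
```

```bash
python3 -m inch '{"grip":[0,0,0,0,0,0,0],"delta_pos":[[-10,-30,0],[-22,-68,0],[-34,-106,0],[-45,-140,0],[-53,-163,0],[-53,-163,0],[-53,-163,0]],"yaw":[0,0,0,0,0,0,0]}';  python3 go.py 569 -161 30; python3 -c "
from h import *
c,n,_=white('top',r.get_image('top')[0],(355,207)); print(c,n)"
```

```text
time: 14.22
eef_pos: [566.9, -160.6, 106.6]
eef_rot: [3.141, -0.002, 2.71]
wrist_force: [-0.3, 0.0, 0.1]
finger_gap: -0.1
gripper_force: 0.0
t 14.225 pos [ 566.9 -160.6  106.6] gap -0.1 F [-0.3  0.   0.1] q6 0.16 delta [-2.2  0.5 76.6]
[354.11570248 206.98347107] 121
```

```bash
python3 -m inch '{"grip":[0,0,0,0,0,0],"delta_pos":[[-1,0,20],[-1,0,45],[-1,0,65],[-1,0,76],[-1,0,76],[-1,0,76]],"yaw":[0,0,0,0,0,0]}'; python3 go.py 569 -161 19; python3 -c "
from h import *
p,d=r.get_image('side')
cv2.imwrite('pics/p7.png',cv2.resize(p[260:330,300:370],(560,560)))"
```

```text
time: 15.02
eef_pos: [569.2, -161.7, 32.5]
eef_rot: [3.141, 0.001, 2.71]
wrist_force: [-0.6, 0.4, -0.7]
finger_gap: 0.3
gripper_force: 0.0
t 15.025 pos [ 569.2 -161.7   32.5] gap 0.3 F [-0.6  0.4 -0.7] q6 0.15 delta [ 0.5  0.5 13.5]
```

View pics/p7.png

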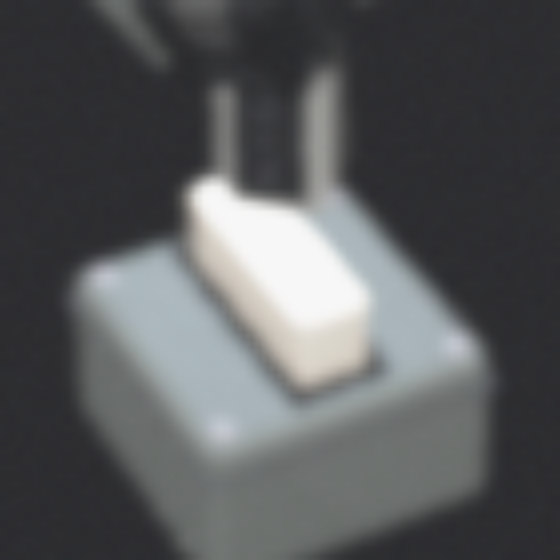

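The tip at (334,285) is centred over the bar cap at (334.7,291).

```bash
python3 -m inch '{"grip":[0,0,0,0,0,0],"delta_pos":[[0,0,3],[0,0,6],[0,0,9],[0,0,12],[0,0,13],[0,0,13]],"yaw":[0,0,0,0,0,0]}'
```

```text
time: 15.82
eef_pos: [568.4, -161.8, 18.9]
eef_rot: [-3.142, 0.0, 2.71]
wrist_force: [-1.2, -0.5, 2.6]
finger_gap: 0.0
gripper_force: 1.2
```

```bash
python3 -m inch '{"grip":[0,0,0,0,0,0],"delta_pos":[[0,0,1.5],[0,0,3],[0,0,4.5],[0,0,6],[0,0,7],[0,0,7]],"yaw":[0,0,0,0,0,0]}'
```

```text
time: 16.58
eef_pos: [568.4, -161.8, 11.6]
eef_rot: [-3.142, -0.0, 2.71]
wrist_force: [-1.4, -0.0, 3.2]
finger_gap: -0.0
gripper_force: 1.4
```

```bash
python3 -m inch '{"grip":[0,0,0,0],"delta_pos":[[0,0,1.5],[0,0,3],[0,0,4],[0,0,4]],"yaw":[0,0,0,0]}'
```

```text
time: 17.08
eef_pos: [568.4, -161.8, 7.9]
eef_rot: [-3.142, 0.0, 2.71]
wrist_force: [-1.9, 0.3, 5.3]
finger_gap: -0.2
gripper_force: 2.5
```

```bash
python3 -m inch '{"grip":[0,0,0,0,0,0,0],"delta_pos":[[0,0,-8],[0,0,-40],[0,0,-80],[0,0,-120],[0,0,-150],[0,0,-150],[0,0,-150]],"yaw":[0,0,0,0,0,0,0]}'; python3 - <<'E'
from h import *
S,ds=r.get_image("side");T=r.get_image("top")[0]
K,D,R,t=cam("side")
for k,b,old in[("large",(276,162),(275.9,160.3)),("square",(326,238),(325.6,233.9)),("bar",(335,295),(334.7,291.2)),("small",(298,194),(297.8,193.9))]:
    cb,n,_=white("side",S,b); dz=ds[int(cb[1]),int(cb[0])]
    print(k,cb.round(1),old,"depth z",(R.T@(np.append(norm("side",cb),1)*dz-t)).round(1))
cv2.imwrite("pics/end.png",np.vstack([cv2.resize(S[140:340,220:420],(400,400))]))
E
```

```text
time: 17.95
eef_pos: [568.0, -161.6, 156.8]
eef_rot: [-3.142, -0.001, 2.71]
wrist_force: [0.2, 0.9, -0.7]
finger_gap: -0.0
gripper_force: 0.0
large [276.4 162.6] (275.9, 160.3) depth z [529.8 394.6  45.4]
square [325.6 237.6] (325.6, 233.9) depth z [587.4   7.5  48.2]
bar [334.9 295.8] (334.7, 291.2) depth z [ 569.9 -163.1   46.8]
small [297.8 194.4] (297.8, 193.9) depth z [557.8 183.3  56.1]
```

```bash
python3 -c "
from workcell import r
print(r.close_job())"
```

```text
the job is handed in; nothing more can be done
None
```

I pressed the large round, square and bar keys in order, each with about 5 N or less; the last pictures show all three caps roughly 10 mm down, the small round key still out and the four keys in place, but I did not re-measure the four bystanders, and I handed the job in at about 18 s without getting a verdict back.

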